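# Hold open the lever-lid glass bin

### The job

Open the yellow broken-glass bin with the fingertips: push the red slide lock on its front fully over to its unlocked end, then press the blue plate on the lever's long end smoothly down as far as it goes, so that the heavy steel lid stands wide open. Never lift the lid by hand or let it drop, and leave the glassware and other things around the bin where they stand. Finish while still holding the plate down and the lid open, ready for the broken glass to be tipped in.

Things in the scene. Friction and masses are not known exactly. Their poses are not given: they have to be found in the camera images.
- bin: Yellow steel bin, fixed on the bench, 220 mm deep and wide, lid top 178 mm high. Origin on the bench in front of it; x from its front to its back, y to its left seen from in front, z up. Here the front wall is the plane x = 65 mm, the bin reaches to x = 285 and from y = -150 to 70 mm. The lever runs along its +y side, out beyond the front; the lid's hinge is along the back top edge.
- lock (a joint): How far the red slide lock is pushed over, m: 0 locked, 0.045 fully unlocked (end stop). It slides along the bin's +y, towards the lever's side, against about 3 N of friction, and stays where left. Its steel tongue bars the lid until about 28 mm over. The red grip is a block 92 mm long (bin y), 114 to 149 mm above the bench, standing 48 mm out from the front wall; nothing can go behind it.
- lock_end (a point): Middle of the -y end face of the red grip (46 by 35 mm), where it is pushed towards +y; 34 mm out from the front wall, 131 mm above the bench; moves with the lock, axes as the bin's. The bench space beside it is free but for the steel tongue and striker, which stand out 16 mm from the wall, more than 145 mm above the bench.
- lever (a joint): Angle of the lever, rad: 0 at rest, plate up; 0.65 pressed down to its stop. It turns about a level pin along the bin's y; a roller 80 mm behind the pin raises the lid by a lug. No catch: the lid's weight and a return spring push the plate back up when let go. About 8 to 13 N on the plate starts the lid, falling to about 4 N near the stop. It does not move while the lid is locked.
- plate_top (a point): Centre of the top of the blue ribbed plastic plate on the lever's long end, 90 mm (bin x) by 96 mm (bin y), 10 mm thick, too broad to grip. At rest it is level, 251 mm above the bench; it goes down about 137 mm in an arc about the pivot and tilts by 0.65 rad, front edge down. Axes fixed to the lever, as the bin's at rest. Free from above.
- pivot (a point): The lever's pin, fixed to the bin, at the y of the plate's middle, 184 mm above the bench; the plate's centre turns about it at a radius of about 216 mm. At rest the plate is about 205 mm in front of it and 67 mm higher.
- lid: The steel lid, 229 by 226 mm, 0.7 to 1.0 kg. Origin at the middle of its front edge, 174 mm above the bench when shut; x towards its hinge along the bin's back top edge (225 mm behind the front edge), y as the bin's, z square to the lid, so the angle of its z axis from vertical is how far it is open: 0 shut, about 0.98 rad with the lever at its stop. It falls shut by its weight.
- beaker: Loose glass beaker, 70 mm across, 90 mm high; origin at the centre of its underside. Leave alone.
- flask: Loose conical flask, 82 mm across the foot, 132 mm high; origin at the centre of its underside. Leave alone.
- wash_bottle: Loose white wash bottle with bent spout, 68 mm across, 200 mm high; origin at the centre of its underside. Leave alone.
- pen: Loose black marker pen lying on the bench, 135 mm long, 16 mm high; origin under its middle. Leave alone.
- shard_tray: Loose white tray with broken test tubes, 150 by 110 by 24 mm; origin at the centre of its underside. Leave alone.
- carton: Loose blue and white carton, 62 by 62 by 45 mm; origin at the centre of its underside. Leave alone.

How it is judged:
On the way, in this order (a step that is already met when the one before it is completed fails the run):
1. the slide lock is pushed over to its unlocked end (value of joint lock above 0.037 m), for 0.2 s.
2. the lid is raised wide open by the fingers on the lever (angle between lid's own z axis and vertical above 0.85 rad and contact force between the fingers and lever above 1 N), for 0.2 s.
At the end, for the whole second after the job is handed in: The lock is at least 37 of its 45 mm over, the fingers press on the lever with more than 1 N, and thereby hold the lid still at more than 0.85 rad open (lever beyond 0.55 rad); every loose thing is within 30 mm of where it stood (all of step 2 and value of joint lock above 0.037 m and value of joint lever above 0.55 rad and angular speed of lid below 0.2 rad/s and distance of each of beaker, flask, wash_bottle, pen, shard_tray, carton from where it was at the start of the episode below 0.03 m); the arm keeps its last pose, push and grip.
It fails at once if the lid is lifted by hand instead of by its lever (angle between lid's own z axis and vertical above 0.05 rad and contact force between any of the fingers, the arm and lid above 2 N).
It fails at once if the lock or the lever is worked with the arm or the gripper's body instead of the fingers (over 5 N) (contact force between the arm and lock above 5 N or contact force between the arm and lever above 5 N).
It fails at once if the lid is flung open or let fall instead of moved smoothly (faster than 4 rad/s) (angular speed of lid above 4 rad/s).
It fails at once if a thing around the bin is moved or lifted more than 30 mm or tipped over (distance of any of beaker, flask, wash_bottle, pen, shard_tray, carton from where it was at the start of the episode above 0.03 m or angle between any of beaker, flask, wash_bottle, pen, shard_tray, carton's own z axis and vertical above 0.5 rad).
It also fails if it takes over 48 s, if anything falls off the work surface, if the arm or the gripper's body presses on something with over 40 N, if the wrist force passes 120 N, or if a joint passes its speed limit or range.

### The arm

A 7-joint arm with a two-finger parallel gripper is mounted at the origin on the work surface. World frame = base frame: x ahead of the robot, y to its left, z up, the work surface at z = 0. Lengths are in m, angles in rad, forces in N, time in s.
With the tool pointing down it reaches from about 0.35 to 0.9 m from the base axis. Payload 19.9 kg.
Tool frame: the origin (TCP) lies at the very end of the fingers, on their centre line; the grasp point (between the pads) lies 19 mm behind it; z points along the fingers, y is the line along which they close (so a half turn about z gives the same grasp; the last joint's range is limited). The gripper opens to 85 mm and grips with 20 to 120 N. Pads are 22 mm wide; open, the fingers measure 114 mm over their backs; the gripper's body (76 mm by 85 mm) begins 54 mm behind the grasp point. The pads swing forward as they close: fully open they stand 13 mm farther back than shut.
Start: joints at [-1.349, 0.417, -0.01, 1.614, 0.005, 1.111, -0.053], TCP at [0.162, 0.604, 0.231] pointing down, gripper open.
Joint ranges: [-2.81, 2.81], [-0.39, 2.02], [-1.27, 1.25], [0.06, 2.57], [-1.19, 4.33], [0.19, 2], [-2.82, 2.82]. Speed limits (rad/s): [1.89, 1.89, 2.39, 2.39, 3.01, 3.01, 3.01].

### API

Orientations are given as a unit quaternion [x, y, z, w].
In Python, from workcell import arm, imaging gives the robot as it stands.
- The arm moves only by the tool apply_moves, never from a script. Its argument "targets" is one flat list of numbers, 6 for each row, row after row: the shift along the tool's x, y, z each as a share of 40 mm, from -1 to 1, then the turn, a rotation vector about the tool's x, y, z each as a share of 0.1 rad, from -1 to 1. A call has 1 to 12 rows; each row shifts and turns the commanded pose from where the row before left it, along the tool's axes as they then stand; what a row does not reach is not made up. A row lasts 1/12 s, in which the tool goes at most 41.7 mm and 7.16 degrees, less where a joint would pass 70% of its speed; a pose out of reach is approached as far as the arm can. A call with a number of a shift or a turn outside -1 to 1 is refused whole. A call with a gripper value outside its range is refused whole. "jaw" is the closure, from 0 (fully open) to 1 (shut), set as the call begins (left out, the last holds). The fingers move at their own pace and stop on an object; "grip_force" is the grip in N (left out, the last holds). Time passes only in rows, so rows that do not move let the fingers close. It gives the time, the measured TCP pose, the force, the opening and the grip force at its end, in the units of the state.
- arm.observe(): the state, without advancing time (a new reading comes with each control period).
- imaging.camera(name): name is "side" or "top"; returns a dict with "image" (420x560x3 uint8, blue, green, red), "depth" (420x560 float32, m along the optical axis (not along the pixel's ray), 0 where there is no reading), "camera_matrix" (3x3 intrinsics, pixels), "R" (3x3) and "t" (3): a world point X has camera coordinates R X + t. Camera axes: x right, y down, z forward; pixel columns grow to the right and rows downward; lengths in m; the calibration is good to about 2 mm. A picture is of the moment at which its call begins.
- arm.job_done(): hands the job in; it is judged then, once.
The state is a dict: "time": time; "joint_pos": joint angles; "dq": joint speeds; "tau": joint torques, N m; "position": TCP position; "orientation": TCP orientation; "force": force on the tool from outside, world axes, zero at the start; "wrist_torque": the same for the moment, N m; "opening": opening from 0.0 (shut) to 1.0 (fully open); "grasp_force": force on a finger pad.
Only numpy, scipy, OpenCV 4.12 (cv2) and the standard library are available. Lean on these libraries where they do the work, as an engineer would, in place of code of your own. Each camera call takes 0.05 s, during which the arm holds its last target. There are 200 camera calls.

## Working session

There is one attempt and no reset: what is moved stays moved. The work goes in short steps, Python scripts to look and compute and a tool call to move; the robot and the scene stay as the last step left them, time stands still between calls to the robot, and variables do not carry over. Pictures are saved under pics/ and viewed, at most 10 in all, crops included, and the job is handed in when it is done.

Besides the shell and the picture viewer there is one more tool, called as name(argument=value, ...) on one line, values as JSON. apply_moves: Moves the arm, as the interface text tells. Its arguments: {"type":"object","properties":{"targets":{"type":"array","items":{"type":"number","minimum":-1,"maximum":1}},"jaw":{"type":"number"},"grip_force":{"type":"number"}},"required":["targets"]}

```bash
mkdir -p pics
python3 - <<'E'
from workcell import arm, imaging
import cv2,numpy as np
for n in("side","top"):
    c=imaging.camera(n); cv2.imwrite(f"pics/{n}0.png",c["image"]); np.savez(f"pics/{n}0.npz",**c)
s=arm.observe(); print({k:np.round(s[k],3) for k in("time","position","orientation","force","opening")})
E
```

```text
{'time': np.float64(0.1), 'position': array([0.162, 0.603, 0.231]), 'orientation': array([ 0.131,  0.991, -0.001, -0.   ]), 'force': array([-0.101, -0.077, -0.238]), 'opening': np.float64(1.004)}
```

View pics/side0.png

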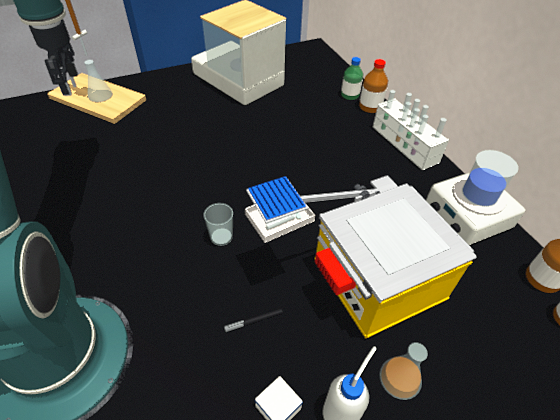

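View pics/top0.png

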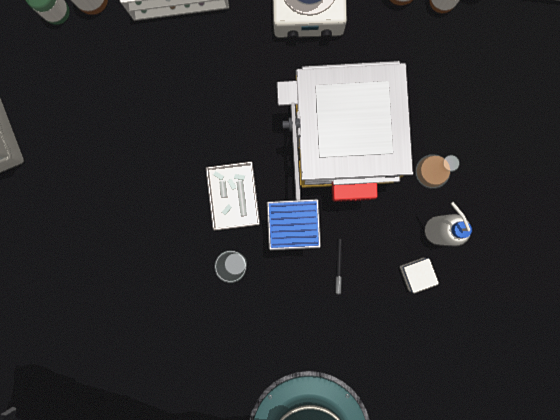

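The top view shows the plate at about (268–320, 200–249), the red grip at (333–377, 183–199), the flask at (437,170), and the wash bottle at (450,230). The side view agrees: the grip's free end is on the right-hand side (robot's right).

```bash
cat > h.py <<'E'
import numpy as np,cv2
def pts(f):
    c=np.load(f); K,R,t,d=c["camera_matrix"],c["R"],c["t"],c["depth"]
    v,u=np.mgrid[:420,:560]; z=d
    P=np.stack([(u-K[0,2])*z/K[0,0],(v-K[1,2])*z/K[1,1],z],-1)
    return (P-t)@R, c["image"].astype(int), d
E
python3 - <<'E'
from h import *
for n in("top","side"):
    W,I,d=pts(f"pics/{n}0.npz"); b,g,r=I[...,0],I[...,1],I[...,2]
    print(n,"cam",np.round(-np.load(f"pics/{n}0.npz")["R"].T@np.load(f"pics/{n}0.npz")["t"],3))
    for nm,m in(("red",(r>120)&(g<70)&(b<70)),("blue",(b>120)&(r<90)&(g<140))):
        p=W[m&(d>0)]; 
        if nm=="red": p=p[(p[:,2]>.1)&(p[:,2]<.17)&(p[:,0]<.7)]
        else: p=p[(p[:,2]>.24)&(p[:,2]<.26)]
        rect=cv2.minAreaRect((p[:,:2]*1000).astype(np.float32))
        print(nm,len(p),rect,np.round(np.percentile(p,[1,50,99],axis=0),3).tolist())
        if nm=="red" and n=="top": print(np.round(cv2.boxPoints(rect)))
    if n=="top":
        for q in [(268,202),(319,200),(320,247),(269,249),(334,184),(376,183),(376,197),(334,198),(304,70),(402,64),(406,172),(306,178),(437,170),(450,165),(430,230),(462,231),(456,207),(420,275),(339,285),(341,240),(230,262),(206,165),(253,163),(258,223)]:
            print(q,np.round(W[q[1],q[0]],3))
E
```

```text
top cam [0.473 0.031 1.091]
red 71 ((559.2310791015625, -102.51029968261719), (32.066871643066406, 91.10328674316406), 1.6905486583709717) [[0.543, -0.147, 0.13], [0.546, -0.098, 0.146], [0.576, -0.057, 0.151]]
[[ 542.  -57.]
 [ 545. -149.]
 [ 577. -148.]
 [ 574.  -57.]]
blue 966 ((491.615478515625, 28.40361785888672), (79.22455596923828, 85.42727661132812), 1.731650710105896) [[0.452, -0.014, 0.248], [0.489, 0.034, 0.252], [0.53, 0.071, 0.255]]
(268, 202) [0.534 0.075 0.246]
(319, 200) [ 0.554 -0.036 -0.001]
(320, 247) [ 0.44  -0.036  0.002]
(269, 249) [ 0.438  0.087 -0.003]
(334, 184) [ 0.575 -0.058  0.155]
(376, 183) [ 0.577 -0.148  0.145]
(376, 197) [ 0.547 -0.146  0.147]
(334, 198) [ 0.546 -0.058  0.149]
(304, 70) [ 0.811 -0.     0.176]
(402, 64) [ 0.816 -0.201  0.18 ]
(406, 172) [ 0.594 -0.201  0.182]
(306, 178) [0.586 0.    0.177]
(437, 170) [ 0.61  -0.297  0.08 ]
(450, 165) [ 0.613 -0.308  0.131]
(430, 230) [ 0.476 -0.286  0.048]
(462, 231) [ 0.473 -0.319  0.154]
(456, 207) [ 0.52  -0.295  0.193]
(420, 275) [ 0.373 -0.261  0.042]
(339, 285) [ 0.35  -0.078  0.014]
(341, 240) [ 0.456 -0.086  0.011]
(230, 262) [0.408 0.182 0.003]
(206, 165) [0.645 0.238 0.001]
(253, 163) [ 0.648  0.123 -0.   ]
(258, 223) [0.5   0.111 0.025]
side cam [ 0.26  -0.48   0.835]
red 875 ((565.0247802734375, -96.5458984375), (44.99439239501953, 119.5548095703125), 0.28526556491851807) [[0.544, -0.15, 0.119], [0.558, -0.116, 0.147], [0.584, -0.061, 0.15]]
blue 1249 ((493.39910888671875, 27.302183151245117), (87.48960876464844, 91.28035736083984), 2.1140379905700684) [[0.451, -0.017, 0.247], [0.49, 0.024, 0.25], [0.533, 0.071, 0.252]]
```

apply_moves(targets=[0,0,-1,0,0,-1,0,0,-1,0,0,-1,0,0,-1,0,0,-0.95,0,0,0,0,0,0], jaw=1, grip_force=40)

```text
time: 0.43
position: [0.1628, 0.6054, 0.3592]
orientation: [-0.019, 1.0, 0.005, 0.001]
force: [0.7, 1.4, -0.0]
opening: 0.456
grasp_force: 0.0
```

apply_moves(targets=[-0.4,-0.8,0,0,0,0,-0.4,-0.8,0,0,0,0,-0.4,-0.8,0,0,0,0,-0.4,-0.8,0,0,0,0,-0.4,-0.8,0,0,0,0,-0.4,-0.8,0,0,0,0,-0.4,-0.8,0,0,0,0,-0.4,-0.8,0,0,0,0,-0.4,-0.8,0,0,0,0,-0.4,-0.8,0,0,0,0,-0.4,-0.8,0,0,0,0,-0.4,-0.8,0,0,0,0])

```text
time: 1.43
position: [0.367, 0.2241, 0.3512]
orientation: [-0.016, 1.0, 0.0, -0.0]
force: [1.5, 0.8, -0.4]
opening: -0.003
grasp_force: 0.0
```

apply_moves(targets=[-0.36,-0.87,0,0,0,0,-0.36,-0.87,0,0,0,0,-0.36,-0.87,0,0,0,0,-0.36,-0.87,0,0,0,0,-0.36,-0.87,0,0,0,0,-0.36,-0.87,0,0,0,0,-0.36,-0.87,0,0,0,0,-0.36,-0.87,0,0,0,0,-0.36,-0.87,0,0,0,0,-0.36,-0.87,0,0,0,0,-0.36,-0.87,0,0,0,0,-0.36,-0.87,0,0,0,0])

```text
time: 2.43
position: [0.5532, -0.1875, 0.351]
orientation: [-0.016, 1.0, -0.0, -0.0]
force: [0.9, 0.1, 0.8]
opening: 0.005
grasp_force: 0.0
```

apply_moves(targets=[0,0,0,0,0,0,0,0,0,0,0,0])

```text
time: 2.6
position: [0.5526, -0.1879, 0.3504]
orientation: [-0.014, 1.0, -0.001, -0.001]
force: [-0.6, -0.1, 0.6]
opening: -0.001
grasp_force: 0.0
```

apply_moves(targets=[0,-0.1,0.5,0,0,0,0,-0.1,0.5,0,0,0,0,0,0.5,0,0,0,0,0,0.5,0,0,0,0,0,0.5,0,0,0,0,0,0.5,0,0,0,0,0,0.5,0,0,0,0,0,0.5,0,0,0,0,0,0.5,0,0,0,0,0,0.5,0,0,0,0,0,0.5,0,0,0,0,0,0.25,0,0,0])

```text
time: 3.6
position: [0.5522, -0.1922, 0.1193]
orientation: [-0.017, 1.0, 0.001, -0.001]
force: [-0.0, 0.3, -0.7]
opening: 0.0
grasp_force: 0.0
```

Run:
```python
from workcell import imaging
import cv2
c=imaging.camera("side"); cv2.imwrite("pics/s1.png",cv2.resize(c["image"][180:400,200:480],None,fx=2.5,fy=2.5))
```

```text
(no output)
```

View pics/s1.png

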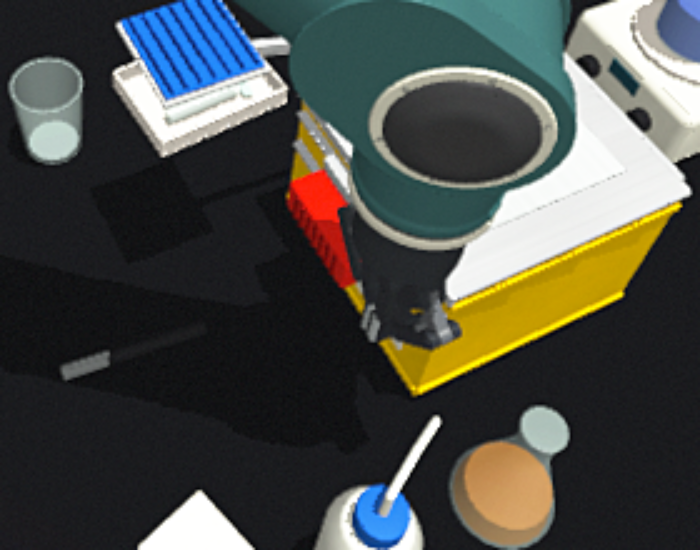

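The closed fingers stand beside the grip's free end, with the red block at about (320,220) in the crop and the glassware clear. I'll push towards +y.

apply_moves(targets=[0,0.25,0,0,0,0,0,0.25,0,0,0,0,0,0.25,0,0,0,0,0,0.2,0,0,0,0,0,0.2,0,0,0,0,0,0.2,0,0,0,0,0,0.2,0,0,0,0])

```text
time: 4.23
position: [0.5513, -0.1312, 0.1218]
orientation: [-0.016, 1.0, -0.0, 0.0]
force: [1.2, -2.7, 1.2]
opening: -0.004
grasp_force: 1.6
```

apply_moves(targets=[0,0.2,0,0,0,0,0,0.2,0,0,0,0])

```text
time: 4.4
position: [0.5507, -0.1173, 0.1218]
orientation: [-0.016, 1.0, -0.002, 0.001]
force: [1.4, -62.8, 2.2]
opening: -0.001
grasp_force: 31.9
```

apply_moves(targets=[0,-0.2,0,0,0,0,0,-0.3,0,0,0,0,0,-0.3,0,0,0,0,0,0,-0.4,0,0,0,0,0,-0.7,0,0,0,0,0,-0.9,0,0,0,0,0,-0.9,0,0,0,0,0,-0.9,0,0,0,0,0,-0.9,0,0,0,0,0,-0.5,0,0,0,0,0,0,0,0,0])

```text
time: 5.32
position: [0.5527, -0.1491, 0.3337]
orientation: [-0.016, 1.0, -0.0, 0.003]
force: [0.8, 0.5, -0.1]
opening: -0.0
grasp_force: 0.0
```

Run:
```python
from workcell import arm,imaging
from h import *
for n in("top","side"):
    np.savez(f"pics/{n}1.npz",**imaging.camera(n))
    W,I,d=pts(f"pics/{n}1.npz"); b,g,r=I[...,0],I[...,1],I[...,2]
    p=W[(r>120)&(g<70)&(b<70)&(d>0)]; p=p[(p[:,2]>.1)&(p[:,2]<.17)&(p[:,0]<.7)]
    if len(p): print(n,len(p),np.round(np.percentile(p,[1,50,99],axis=0),3).tolist())
print(np.round(arm.observe()["joint_pos"],2),arm.observe()["position"])
```

```text
top 222 [[0.543, -0.103, 0.143], [0.552, -0.073, 0.148], [0.575, -0.013, 0.152]]
side 821 [[0.542, -0.107, 0.119], [0.557, -0.072, 0.147], [0.583, -0.017, 0.15]]
[-0.37  0.29  0.72  1.64 -0.2   1.28  2.  ] [ 0.55154864 -0.14828946  0.32956816]
```

apply_moves(targets=[0.22,0.74,0,0,0,0,0.22,0.74,0,0,0,0,0.22,0.74,0,0,0,0,0.22,0.74,0,0,0,0,0.22,0.74,0,0,0,0,0.22,0.74,0,0,0,0,0,0,0.4,0,0,0,0,0,0.4,0,0,0,0,0,0.4,0,0,0,0,0,0,0,0,0])

```text
time: 6.25
position: [0.4913, 0.0278, 0.2778]
orientation: [-0.016, 1.0, -0.001, -0.003]
force: [0.4, -0.5, -1.2]
opening: 0.0
grasp_force: 0.0
```

Run:
```python
from workcell import arm
import numpy as np
print(np.round(arm.observe()["joint_pos"],2),arm.observe()["position"])
```

```text
[-0.68  0.15  0.63  1.89 -0.1   1.13  1.58] [0.49127613 0.02777336 0.27783066]
```

apply_moves(targets=[0,0,0.3,0,0,0,0,0,0.25,0,0,0,0,0,0.15,0,0,0,0.07,0,0.2,0,-0.4,0,0.07,0,0.2,0,-0.4,0,0.07,0,0.2,0,-0.4,0,0.07,0,0.2,0,-0.4,0])

```text
time: 6.83
position: [0.4853, 0.0276, 0.2217]
orientation: [-0.016, 0.996, 0.002, 0.083]
force: [6.6, -2.0, 11.5]
opening: 0.001
grasp_force: 5.4
```

Run:
```python
from workcell import arm
import numpy as np
print(np.round(arm.observe()["joint_pos"],2),arm.observe()["position"])
```

```text
[-0.71  0.09  0.62  2.09 -0.06  0.81  1.54] [0.48533763 0.02758934 0.22174327]
```

apply_moves(targets=[0.07,0,0.2,0,-0.4,0,0.07,0,0.2,0,-0.4,0,0.04,0,0.18,0,0,0,0.04,0,0.18,0,0,0,0.04,0,0.18,0,0,0,0.04,0,0.18,0,0,0,0.04,0,0.18,0,0,0])

```text
time: 7.42
position: [0.4819, 0.0275, 0.167]
orientation: [-0.016, 0.993, 0.002, 0.12]
force: [-6.0, 0.4, 10.1]
opening: 0.0
grasp_force: 5.8
```

Run:
```python
from workcell import arm,imaging
import numpy as np,cv2
print(np.round(arm.observe()["joint_pos"],2),arm.observe()["position"])
c=imaging.camera("side"); cv2.imwrite("pics/s2.png",cv2.resize(c["image"][100:380,160:500],None,fx=2,fy=2))
```

```text
[-0.69  0.14  0.6   2.21 -0.12  0.58  1.59] [0.48189752 0.02746738 0.1670447 ]
```

View pics/s2.png

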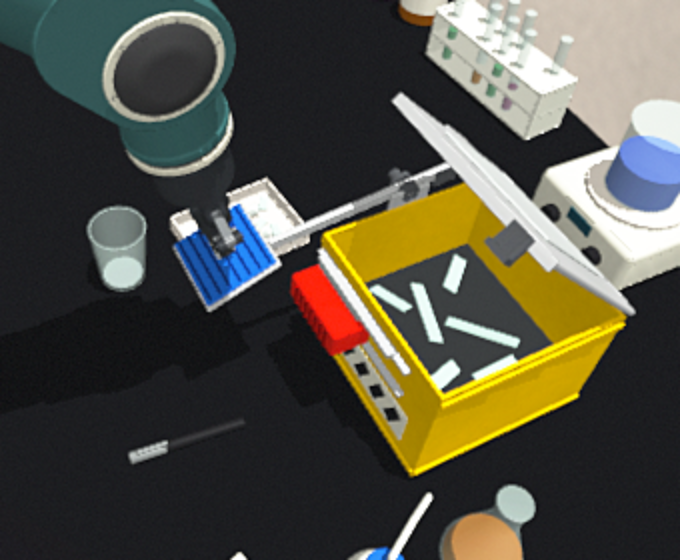

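The fingertips are on the plate at about (225,235) in the crop, the lid is about half open, and everything nearby is untouched. I'll continue to the stop.

apply_moves(targets=[0.03,0,0.18,0,0,0,0.02,0,0.18,0,0,0,0.01,0,0.18,0,0,0,0,0,0.18,0,0,0,0,0,0.18,0,0,0,0,0,0.16,0,0,0])

```text
time: 7.97
position: [0.4892, 0.0277, 0.1248]
orientation: [-0.016, 0.993, 0.002, 0.119]
force: [-5.5, 0.2, 5.2]
opening: 0.0
grasp_force: 3.9
```

apply_moves(targets=[0,0,0.1,0,0,0,0,0,0.08,0,0,0])

```text
time: 8.13
position: [0.4912, 0.0277, 0.118]
orientation: [-0.016, 0.993, 0.002, 0.119]
force: [-4.0, 0.7, 5.0]
opening: -0.001
grasp_force: 3.5
```

apply_moves(targets=[0,0,0.08,0,0,0,0,0,0.05,0,0,0,0,0,0,0,0,0,0,0,0,0,0,0])

```text
time: 8.47
position: [0.4927, 0.0278, 0.1137]
orientation: [-0.016, 0.993, 0.002, 0.12]
force: [-10.0, 1.3, 16.7]
opening: -0.001
grasp_force: 9.4
```

Run:
```python
from workcell import arm,imaging
from h import *
s=arm.observe();print(s["position"],s["force"],s["time"])
c=imaging.camera("side"); np.savez("pics/s3.npz",**c); cv2.imwrite("pics/s3.png",c["image"])
W,I,d=pts("pics/s3.npz"); m=(d>0)&(W[...,2]>.2)&(W[...,0]>.68)&(W[...,0]<.81)&(W[...,1]<-.02)&(W[...,1]>-.18)
p=W[m]; p=p[np.abs(p[:,2]-np.median(p[:,2]))<.1]; n=np.linalg.svd(p-p.mean(0),full_matrices=False)[2][2]; print("lid",len(p),np.arccos(abs(n[2])))
```

```text
[0.49266811 0.0277713  0.11365075] [-9.9517166   1.27312782 16.70552961] 8.4667
lid 1285 0.9958527254354332
```

View pics/s3.png

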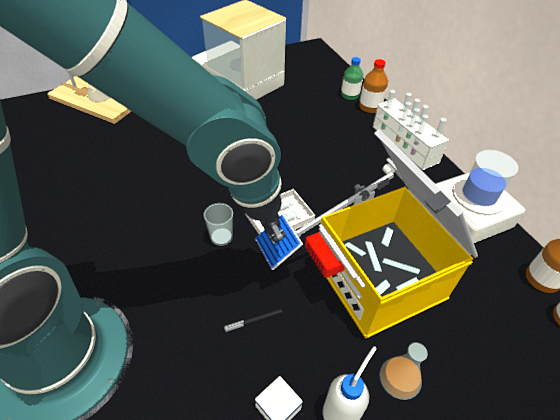

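The plate, at about (278,240), is pressed against its stop with about 17 N. The lid, at about (425,190), stands at roughly 0.99 rad. The red lock is over, and the glassware hasn't moved.

```bash
python3 -c "
from workcell import arm
print(arm.job_done())"
```

```text
the job is handed in; nothing more can be done
None
```

The job is handed in: the lock is fully over (about 45 mm), and the fingertips hold the plate at its stop with about 17 N. The lid stands open at about 0.99 rad, and the surrounding items look unmoved in the last picture. The hand-in gave no verdict.

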